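Close a sensor housing: press the board home, lower the cover onto its guide pins

ROBOT

A 6-joint arm with a two-finger parallel gripper is mounted at the origin on the work surface. World frame = base frame: x ahead of the robot, y to its left, z up, the work surface at z = 0. Lengths are in m, angles in rad, forces in N, time in s.
With the tool pointing down it reaches from about 0.35 to 0.975 m from the base axis. Payload 17.4 kg.
Tool frame: the origin (TCP) lies between the finger pads; the fingertips stand 22 mm ahead of it and the grasp point (between the pads) lies 3 mm ahead of it (robot.tcp_to_tips is the distance from the TCP to the fingertips, in m); z points along the fingers, y is the direction in which the jaws open and shut (so a half turn about z gives the same grasp; the last joint's range is limited). The gripper opens to 85 mm and grips with 20 to 120 N. Pads are 22 mm wide; open, the fingers measure 114 mm over their backs; the gripper's body (76 mm by 85 mm) begins 54 mm behind the grasp point. The pads swing forward as they close: fully open they stand 13 mm farther back than shut.
Start: joints at [-1.304, 0.116, 1.442, -0, 1.584, -0.038], TCP at [0.203, -0.644, 0.253] pointing down, gripper open.
Joint ranges: [-2.83, 2.83], [-0.83, 2.19], [0.07, 2.5], [-1.14, 4.28], [0.01, 3], [-2.97, 2.97]. Speed limits (rad/s): [1.89, 1.89, 2.22, 3.14, 3.14, 3.14].

INTERFACE

Orientations are given as a 3x3 rotation matrix whose columns are the frame's x, y, z axes.
In Python, from rig import robot gives the robot as it stands.
- The arm moves only by the tool arm_command, never from a script. Its argument "rows" is one flat list of numbers, 5 for each row, row after row: the shift along the tool's x, y, z in m, then the turn about the tool's z in rad, then the opening in per cent of the stroke, from 0 (shut) to 100 (fully open). A call has 1 to 8 rows; each row is the pose to reach, as a shift and turn from the pose commanded when the call began, along the tool's axes at that moment; what a row does not reach only later rows make up. A row lasts 1/12 s, in which the tool goes at most 41.7 mm and 7.16 degrees, less where a joint would pass 70% of its speed; a pose out of reach is approached as far as the arm can. A call with a gripper value outside its range is refused whole. The fingers move at their own pace and stop on an object; "newtons" is the grip in N (left out, the last holds). Time passes only in rows, so rows that repeat a pose let the fingers close. It gives the time, the measured TCP pose, the force and the opening at its end, in the units of the state.
- robot.state(): the state, without advancing time (a new reading comes with each control period).
- robot.get_image(name): name is "scene" or "side" or "wrist"; returns a dict with "image" (384x512x3 uint8, red, green, blue), "fx", "fy", "cx", "cy" (pixels), "rvec" (rotation vector, rad) and "tvec" (3), from world to camera coordinates, as OpenCV has them; the wrist camera has in their place "T_tool_cam" (4x4, takes a point from camera to tool coordinates, whose origin is the TCP and whose axes are the flange's). Camera axes: x right, y down, z forward; pixel columns grow to the right and rows downward; lengths in m; the calibration is good to about 2 mm. The wrist camera is an equidistant fisheye: a pixel r from the principal point sees the ray r / f radians off the axis. A picture is of the moment at which its call begins: read the wrist's pose just before it. There is no depth.
- robot.close_job(): hands the job in, once; it reports no verdict.
The state is a dict: "time": time; "q": joint angles; "qd": joint speeds; "effort": joint torques, N m; "tool_pos": TCP position; "tool_rot": TCP orientation; "force": force on the tool from outside, world axes, zero at the start; "wrist_torque": the same for the moment, N m; "gripper_width": finger opening in m.
Only numpy, scipy, OpenCV 4.12 (cv2) and the standard library are available. Lean on these libraries where they do the work, as an engineer would, in place of code of your own. Each camera call takes 0.05 s, during which the arm holds its last target.

TASK

First press the sensor board, which stands proud in the open housing, fully home into its recess. Then pick up the loose cover by its raised compartment, feel for the two guide pins and lower it gently and level over them, keeping the fingers on it until it lies flat on the housing all round, and let go. Leave the screwdriver, cup and battery bin where they are.

Things in the scene. Friction and masses are not known exactly. Their poses are not given: they have to be found in the camera images.
- jig: Aluminium assembly jig fixed on the desk: 180 x 180 x 12 mm plate with a low dark stop block (top 26 mm above the desk) at the middle of each side. Origin: centre of its underside, on the desk; x, y along its sides, z up. It carries the white lower half of a sensor housing, 120 x 120 x 34 mm, fixed, square to the jig, with a 66 x 50 mm recess (long way along x) in its middle.
- rim_nominal (a point): Point 46 mm above the jig's origin, at the height of the housing's rim. The housing does NOT sit in the middle of the jig: its centre is 3 to 6 mm off this point along the jig's x, to either side (+x or -x), and up to 6 mm off along its y, either way; different each time and not measured. Find it by touch or by eye. Axes as the jig's.
- tips_nominal (a point): Point 66 mm above the jig's origin, at the height of the tips of the two upright steel guide pins: 8 mm across, rising 20 mm above the rim, the last 1.5 mm tapering to 6 mm across. From the housing's true centre (off this point as told for rim_nominal) they stand at (+44, +44) and (-44, -44) mm in the jig's x and y. Axes as the jig's.
- board (a joint): How far the sensor board is pressed into the recess, m: 0 to 0.002 at the start, 0.006 home on a firm stop. Green 64 x 48 mm board with a flat 36 x 30 mm metal can on its middle (= housing's centre). Press on the can: its top is 51.5 mm above the desk at 0, 45.5 mm when home, 0.5 mm under the rim. Stiff: moves straight down at about 7 N and stays put; 15 N is ample.
- cover_mid (a point): The housing's loose white cover, 0.15 to 0.26 kg, flat on the desk, right way up: 116 x 116 x 8 mm plate with a raised solid battery compartment on its middle, 64 (cover x) x 30 (cover y) x 30 mm high, to be gripped across the 30 mm. Point on its centre line, 19 mm above the underside (whole height 38 mm); z up. When home this point is 65 mm above the desk; resting on the pin tips, 85 mm.
- cover_plate (a point): Centre of the cover's plate, 4 mm above the cover's underside, axes as the cover's. The plate has two through holes 10 mm across at (+44, +44) and (-44, -44) mm in the cover's x and y, so it fits with its x along the jig's x or after half a turn. Home, the underside lies on the rim.
- screwdriver: Loose screwdriver, 170 mm long, lying on the desk; bystander. Origin at its underside, x along it.
- cup: Small grey open cup, 70 mm across, 60 mm high; bystander. Origin: centre of its underside.
- battery_bin: Grey open bin with batteries, 120 x 160 x 50 mm; bystander. Origin: centre of its underside.
Things that resemble listed ones, but are neither listed nor needed, are in the scene too. What is shaped like the part that bears cover_mid but blue or brown is not meant.

How it is judged:
On the way, in this order (a step that is already met when the one before it is completed fails the run):
1. the sensor board is pressed home in its recess (within 1 mm) with the cover still off (more than 150 mm away) (value of joint board above 0.005 m and horizontal distance between cover_mid and jig above 0.15 m), for 0.1 s.
2. the cover is down over both pins, level and on the rim (within 2 mm), with the fingers still on it (z of cover_mid in the frame of jig below 0.067 m and horizontal distance between cover_mid and jig below 0.013 m and angle between cover_mid's own z axis and vertical below 0.04 rad and contact force between the fingers and cover above 0.5 N), for 0.1 s.
At the end, for the whole second after the job is handed in: The board is home (within 1 mm), the cover lies over both pins flat on the rim (underside within 1.5 mm of it, tilt below 0.03 rad, square to the jig within 0.08 rad), within 13 mm of the jig's centre, released and at rest (value of joint board above 0.005 m and z of cover_mid in the frame of jig between 0.062 and 0.0665 m and horizontal distance between cover_mid and jig below 0.013 m and angle between cover_mid's own z axis and vertical below 0.03 rad and angle between the x axis of cover_mid and the x axis of jig, either way round below 0.08 rad and linear speed of cover below 0.02 m/s and contact force between the fingers and cover below 0.1 N); the robot touches nothing.
It fails at once if the cover is forced: more than 100 N, added up over all contacts, between the cover and the housing (contact force between cover and case above 100 N).
It fails at once if the cover is tipped by more than 0.5 rad (angle between cover_mid's own z axis and vertical above 0.5 rad).
It fails at once if the screwdriver is moved by more than 30 mm (distance of screwdriver from where it was at the start of the episode above 0.03 m).
It fails at once if the cup is moved by more than 30 mm (distance of cup from where it was at the start of the episode above 0.03 m).
It fails at once if the battery bin is moved by more than 30 mm (distance of battery_bin from where it was at the start of the episode above 0.03 m).
It also fails if it takes over 72 s, if anything falls off the work surface, if the arm or the gripper's body presses on something with over 40 N, if the wrist force passes 120 N, or if a joint passes its speed limit or range.

## Working session

There is one attempt and no reset: what is moved stays moved. The work goes in short steps, Python scripts to look and compute and a tool call to move; the robot and the scene stay as the last step left them, time stands still between calls to the robot, and variables do not carry over. Pictures are saved under pics/ and viewed, and the job is handed in when it is done.

Besides the shell and the picture viewer there is one more tool, called after "Call:" by a JSON object that holds its "method" and its "body", one argument or row to a line. arm_command: Moves the arm, as the interface text tells. Its arguments: {"type":"object","properties":{"rows":{"type":"array"},"newtons":{"type":"number"}},"required":["rows"]}

```bash
ls; mkdir -p pics; cat > h.py <<'E'
import numpy as np, cv2
from rig import robot
def snap(name,fn):
    st=robot.state(); d=robot.get_image(name)
    cv2.imwrite('pics/'+fn+'.png',d['image'][:,:,::-1])
    d['st']=st
    np.save('pics/'+fn+'.npy',d,allow_pickle=True)
    return d
def load(fn): return np.load('pics/'+fn+'.npy',allow_pickle=True).item()
def ray(d,u,v):
    if 'rvec' in d:
        R,_=cv2.Rodrigues(np.array(d['rvec'],float)); t=np.array(d['tvec'],float).ravel()
        c=-R.T@t; r=R.T@np.array([(u-d['cx'])/d['fx'],(v-d['cy'])/d['fy'],1.])
    else:
        x=(u-d['cx'])/d['fx'];y=(v-d['cy'])/d['fy'];th=np.hypot(x,y)
        s=np.sin(th)/th if th>1e-9 else 1.
        rc=np.array([x*s,y*s,np.cos(th)])
        T=np.array(d['T_tool_cam']);Rt=np.array(d['st']['tool_rot']);p=np.array(d['st']['tool_pos'])
        c=Rt@T[:3,3]+p; r=Rt@T[:3,:3]@rc
    return c,r/np.linalg.norm(r)
def onz(d,u,v,z):
    c,r=ray(d,u,v); return c+r*(z-c[2])/r[2]
def proj(d,P):
    P=np.array(P,float)
    if 'rvec' in d:
        R,_=cv2.Rodrigues(np.array(d['rvec'],float)); q=R@P+np.array(d['tvec']).ravel()
        return np.array([d['fx']*q[0]/q[2]+d['cx'],d['fy']*q[1]/q[2]+d['cy']])
    T=np.array(d['T_tool_cam']);Rt=np.array(d['st']['tool_rot']);p=np.array(d['st']['tool_pos'])
    q=T[:3,:3].T@(Rt.T@(P-p)-T[:3,3]); th=np.arctan2(np.hypot(q[0],q[1]),q[2]);n=np.hypot(q[0],q[1])
    return np.array([d['cx']+d['fx']*th*q[0]/n,d['cy']+d['fy']*th*q[1]/n])
E
python3 - <<'E'
from h import *
for n in ['scene','side','wrist']:
    d=snap(n,n+'0')
    print(n,d['fx'],d['cx'],d['cy'], ray(d,256,192))
st=robot.state();print(st)
print(load('wrist0')['T_tool_cam'],robot.tcp_to_tips)
E
```

```text
pics
scene 500.1497822248984 259.28257838373395 192.57130464170103 (array([ 1.1818474 , -0.99136513,  0.89403446]), array([-0.46240643,  0.65078554, -0.60221132]))
side 417.5081513887895 253.94984683989227 193.59739693718373 (array([0.4201559 , 0.55101877, 0.91629017]), array([ 0.12947044, -0.62207217, -0.77218108]))
wrist 297.3186396354542 257.9473291845443 192.80896492173184 (array([ 0.27701679, -0.62089915,  0.37271063]), array([-0.29226917, -0.08422999, -0.95261957]))
{'time': 0.15, 'q': array([-1.30380631e+00,  1.16374090e-01,  1.44212188e+00, -4.93860215e-05,
        1.58401221e+00, -3.77880699e-02]), 'qd': array([ 2.12220116e-04, -3.59856536e-06, -1.55384687e-03, -2.59673195e-04,
        6.02499750e-04, -4.17217600e-05]), 'effort': array([ 2.19138801e-04, -7.32508349e+01, -6.32849193e+01, -1.74050601e-04,
        5.04170515e-03,  7.32646345e-05]), 'tool_pos': array([ 0.20250648, -0.64376765,  0.25272666]), 'tool_rot': array([[ 9.53913754e-01,  3.00080768e-01, -2.89174902e-04],
       [ 3.00080907e-01, -9.53913357e-01,  8.70060854e-04],
       [-1.47592728e-05, -9.16738882e-04, -9.99999580e-01]]), 'force': array([-0.43386743, -0.40394548, -0.1034283 ]), 'wrist_torque': array([-1.26399478e-02,  9.91957614e-05, -5.00025274e-02]), 'gripper_width': 0.08545960095859394}
[[-1.28918855e-03 -9.51794318e-01 -3.06734274e-01  7.79109583e-02]
 [ 9.99998967e-01 -1.42213709e-03  2.09936692e-04  4.31054469e-04]
 [-6.36034738e-04 -3.06733687e-01  9.51795168e-01 -1.20054601e-01]
 [ 0.00000000e+00  0.00000000e+00  0.00000000e+00  1.00000000e+00]] 0.022
```

View pics/scene0.png

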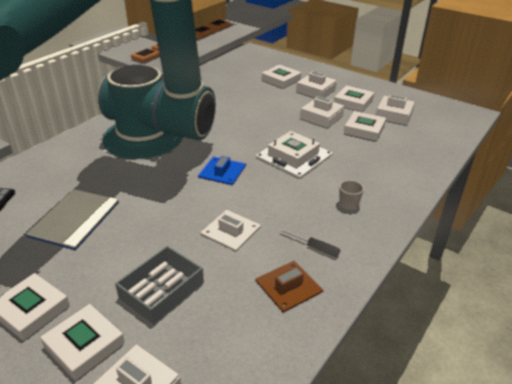

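View pics/side0.png

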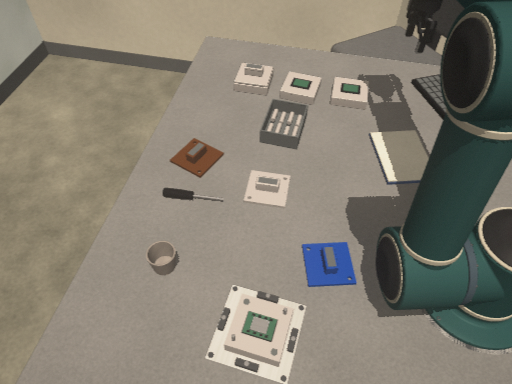

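View pics/wrist0.png

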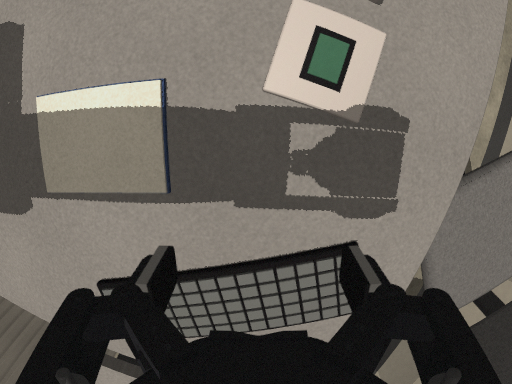

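```bash
python3 - <<'E'
from h import *
a=cv2.imread('pics/side0.png');b=cv2.imread('pics/scene0.png')
c=np.hstack([cv2.resize(a[280:384,205:310],(420,416),interpolation=cv2.INTER_CUBIC),cv2.resize(a[160:225,235:300],(380,416),interpolation=cv2.INTER_CUBIC)])
cv2.imwrite('pics/c1.png',c)
c=np.hstack([cv2.resize(b[125:180,250:340],(400,244),interpolation=cv2.INTER_CUBIC),cv2.resize(b[200:255,190:280],(400,244),interpolation=cv2.INTER_CUBIC)])
cv2.imwrite('pics/c2.png',c)
s,e=load('side0'),load('scene0')
print(onz(s,268,188,.019),onz(e,231,229,.019)); print(onz(s,259,330,.046),onz(e,294,150,.046))
E
```

```text
[ 0.54087442 -0.1934745   0.019     ] [ 0.55193969 -0.21679978  0.019     ]
[0.47862298 0.21936331 0.046     ] [0.49797854 0.17644553 0.046     ]
```

View pics/c1.png

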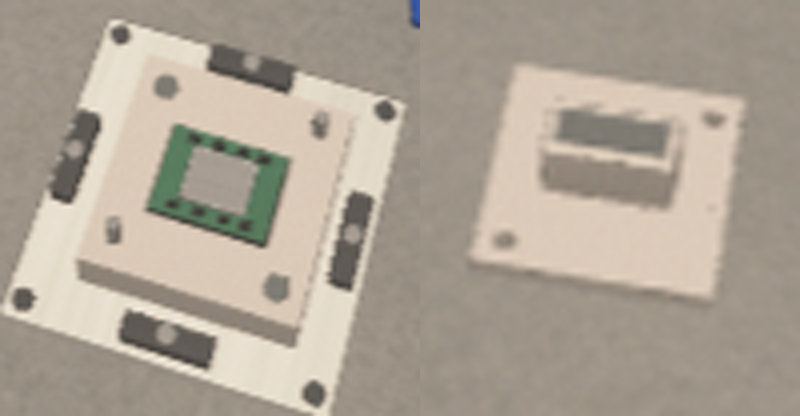

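View pics/c2.png

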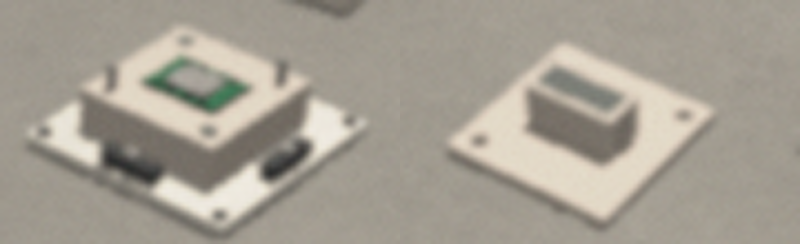

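```bash
python3 - <<'E'
from h import *
s,e=load('side0'),load('scene0')
S=lambda x,y:(205+x/4,280+y/4)
for p in [(115,22),(405,103),(328,415),(3,312)]: print('plate',onz(s,*S(*p),.012))
for p in [(320,115),(112,220)]: print('tip',onz(s,*S(*p),.066))
print('can',onz(s,*S(218,180),.0505))
E_=lambda x,y:(250+x*90/400,125+y*55/244)
for p in [(180,28),(310,88),(208,190),(82,92)]: print('rim sc',onz(e,*E_(*p),.046))
print('can',onz(e,*E_(196,78),.0505))
for p in [(282,62),(110,68)]: print('tip',onz(e,*E_(*p),.066))
C=lambda x,y:(235+(x-420)*65/380,160+y*65/416)
for p in [(517,65),(745,98),(715,298),(470,262)]: print('cov s',onz(s,*C(*p),.008))
for p in [(548,108),(682,118)]: print('comp top far',onz(s,*C(*p),.038))
D=lambda x,y:(190+(x-400)*90/400,200+y*55/244)
for p in [(563,42),(716,112),(605,226),(448,148)]: print('cov e',onz(e,*D(*p),.008))
for n in ['screw','cup']: pass
print('cup',onz(s,162,260,0),onz(e,349,205,0)); print('screw',onz(s,165,192,0.01),onz(s,222,200,0.01)); print('bin',onz(s,285,125,.05))
E
```

```text
plate [0.56180928 0.11442167 0.012     ]
plate [0.38698879 0.12722938 0.012     ]
plate [0.40179302 0.30312539 0.012     ]
plate [0.57815091 0.29005546 0.012     ]
tip [0.43255507 0.16931212 0.066     ]
tip [0.52732415 0.24896039 0.066     ]
can [0.47955562 0.21023255 0.0505    ]
rim sc [0.42555735 0.26879772 0.046     ]
rim sc [0.54797404 0.25272372 0.046     ]
rim sc [0.55863119 0.09646386 0.046     ]
rim sc [0.41842406 0.14886676 0.046     ]
can [0.47785106 0.20835005 0.0505    ]
tip [0.52871912 0.24233278 0.066     ]
tip [0.43393711 0.16087156 0.066     ]
cov s [ 0.60291568 -0.25916467  0.008     ]
cov s [ 0.48759944 -0.26448488  0.008     ]
cov s [ 0.48265147 -0.14805503  0.008     ]
cov s [ 0.59920016 -0.14179573  0.008     ]
comp top far [ 0.57673399 -0.21080703  0.038     ]
comp top far [ 0.51290491 -0.21929477  0.038     ]
cov e [ 0.48305157 -0.14897962  0.008     ]
cov e [ 0.59996414 -0.14667974  0.008     ]
cov e [ 0.60658161 -0.26574092  0.008     ]
cov e [ 0.49058496 -0.2681944   0.008     ]
cup [0.75622274 0.0802876  0.        ] [ 7.46970950e-01  8.40882445e-02 -1.11022302e-16]
screw [ 0.82128015 -0.12266924  0.01      ] [ 0.65771578 -0.13032465  0.01      ]
bin [ 0.53532077 -0.42901552  0.05      ]
```

```bash
cat >> h.py <<'E'
def to(x,y,z,yawdeg):
    st=robot.state();R=np.array(st['tool_rot']);p=np.array(st['tool_pos'])
    s=R.T@(np.array([x,y,z])-p); yaw=np.degrees(np.arctan2(R[1,0],R[0,0]))
    dt=-np.radians(yawdeg-yaw)
    print('t',st['time'],'shift',np.round(s,4),'turn',round(dt,4),'pos',np.round(p,4),'yaw',round(yaw,2),'F',np.round(st['force'],1),'w',round(st['gripper_width'],4),'tilt',np.round(R[2,:2],4))
E
python3 -c "
from h import *
to(.543,-.2035,.22,2.6)"
```

```text
t 0.15 shift [ 0.4569 -0.3178  0.033 ] turn 0.2594 pos [ 0.2025 -0.6438  0.2527] yaw 17.46 F [-0.4 -0.4 -0.1] w 0.0855 tilt [-0.     -0.0009]
```

Call:
{"method": "arm_command", "body": {
  "rows": [0.457,-0.318,0.033,0.259,100,0.457,-0.318,0.033,0.259,100,0.457,-0.318,0.033,0.259,100,0.457,-0.318,0.033,0.259,100,0.457,-0.318,0.033,0.259,100,0.457,-0.318,0.033,0.259,100,0.457,-0.318,0.033,0.259,100,0.457,-0.318,0.033,0.259,100]
}}

```text
time: 0.82
tool_pos: [0.4068, -0.3788, 0.2334]
tool_rot: [[0.999, 0.046, 0.0], [0.046, -0.999, -0.0], [0.0, 0.0, -1.0]]
force: [0.5, -0.1, -0.2]
gripper_width: 0.0853
```

```bash
python3 -c "
from h import *
to(.543,-.2035,.22,2.6)"
```

```text
t 0.8167 shift [ 0.1441 -0.1689  0.0134] turn 0.0002 pos [ 0.4068 -0.3788  0.2334] yaw 2.61 F [ 0.5 -0.1 -0.2] w 0.0853 tilt [0.0001 0.0001]
```

Call:
{"method": "arm_command", "body": {
  "rows": [0.144,-0.169,0.013,0,100,0.144,-0.169,0.013,0,100,0.144,-0.169,0.013,0,100,0.144,-0.169,0.013,0,100,0.144,-0.169,0.013,0,100,0.144,-0.169,0.013,0,100,0.144,-0.169,0.013,0,100,0.144,-0.169,0.013,0,100]
}}

```text
time: 1.48
tool_pos: [0.5423, -0.2047, 0.2202]
tool_rot: [[0.999, 0.047, -0.001], [0.047, -0.999, 0.0], [-0.001, -0.0, -1.0]]
force: [0.4, -0.8, 0.4]
gripper_width: 0.0859
```

```bash
python3 -c "
from h import *
to(.543,-.2035,.22,2.6)
snap('wrist','w1')"
```

```text
t 1.4833 shift [ 0.0008 -0.0012  0.0002] turn 0.0021 pos [ 0.5423 -0.2047  0.2202] yaw 2.72 F [ 0.4 -0.8  0.4] w 0.0859 tilt [-0.0007 -0.0001]
```

View pics/w1.png

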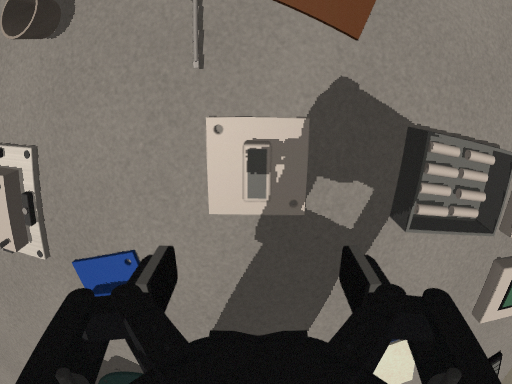

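```bash
python3 - <<'E'
from h import *
d=load('w1')
P=[onz(d,u,v,.008) for u,v in [(206.5,117),(308.5,117.5),(305.5,214.5),(208.5,214)]]
P=np.array(P);print(P,P.mean(0))
H=np.array([onz(d,u,v,.008) for u,v in [(218.5,128.5),(293,204)]]);print(H,H.mean(0),H[0]-H[1])
a=H[0]-H[1];print(np.degrees(np.arctan2(a[1],a[0]))-45)
for i,j in [(0,3),(1,2),(3,2),(0,1)]:
    a=P[i]-P[j];print(np.linalg.norm(a),np.degrees(np.arctan2(a[1],a[0])))
im=cv2.imread('pics/w1.png')
cv2.imwrite('pics/w1c.png',cv2.resize(im[105:225,195:320],(750,600*120//100*1 if 0 else 600),interpolation=cv2.INTER_CUBIC))
E
```

```text
[[ 0.59952739 -0.14521322  0.008     ]
 [ 0.60419479 -0.25912834  0.008     ]
 [ 0.48821453 -0.26578441  0.008     ]
 [ 0.48342953 -0.1479836   0.008     ]] [ 0.54384156 -0.20452739  0.008     ]
[[ 0.58680707 -0.15913482  0.008     ]
 [ 0.50112093 -0.24925583  0.008     ]] [ 0.543964   -0.20419532  0.008     ] [0.08568614 0.09012101 0.        ]
1.4450239975478212
0.11613090978286883 1.3669546316302617
0.11617110227995012 3.2845808862214017
0.11789795287021824 92.32604397544154
0.11401069611926921 92.34624920058772
```

View pics/w1c.png

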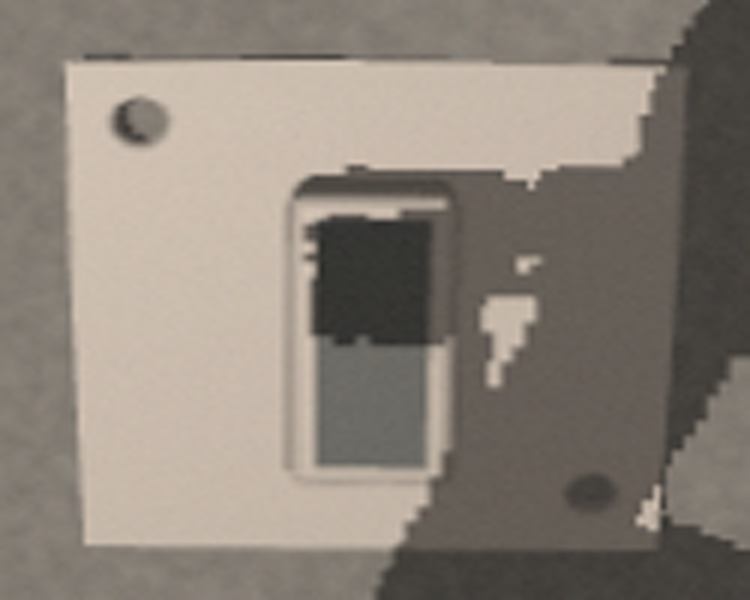

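```bash
python3 -c "
from h import *
to(.48,.209,.2,-4.5)"
```

```text
t 1.5333 shift [-0.0427 -0.417   0.0204] turn 0.1247 pos [ 0.5419 -0.2055  0.2204] yaw 2.64 F [-0.8  0.2 -0.5] w 0.0852 tilt [-0.0005  0.0001]
```

Call:
{"method": "arm_command", "body": {
  "rows": [-0.043,-0.417,0.02,0.124,0,-0.043,-0.417,0.02,0.124,0,-0.043,-0.417,0.02,0.124,0,-0.043,-0.417,0.02,0.124,0,-0.043,-0.417,0.02,0.124,0,-0.043,-0.417,0.02,0.124,0,-0.043,-0.417,0.02,0.124,0,-0.043,-0.417,0.02,0.124,0]
}}

```text
time: 2.2
tool_pos: [0.4924, 0.1235, 0.2051]
tool_rot: [[0.997, -0.08, 0.001], [-0.08, -0.997, -0.0], [0.001, -0.0, -1.0]]
force: [1.0, -0.6, -0.7]
gripper_width: 0.0001
```

```bash
python3 -c "
from h import *
to(.48,.209,.2,-4.5)"
```

```text
t 2.2 shift [-0.0192 -0.0842  0.0051] turn -0.0018 pos [0.4924 0.1235 0.2051] yaw -4.6 F [ 1.  -0.6 -0.7] w 0.0001 tilt [ 0.001 -0.   ]
```

Call:
{"method": "arm_command", "body": {
  "rows": [-0.018,-0.078,0.004,0,0,-0.018,-0.078,0.004,0,0,-0.018,-0.078,0.004,0,0,-0.018,-0.078,0.004,0,0,-0.018,-0.078,0.004,0,0]
}}

```text
time: 2.62
tool_pos: [0.4815, 0.2012, 0.2008]
tool_rot: [[0.997, -0.079, 0.0], [-0.079, -0.997, -0.0], [0.0, 0.0, -1.0]]
force: [0.4, -0.5, -0.5]
gripper_width: -0.0002
```

```bash
python3 -c "
from h import *
to(.48,.209,.2,-4.5)
snap('wrist','w2')
im=cv2.imread('pics/w2.png')
cv2.imwrite('pics/w2c.png',cv2.resize(im[60:260,150:360],(630*800//630//1,600*762//762),interpolation=cv2.INTER_CUBIC))
"
```

```text
t 2.6167 shift [-0.0021 -0.0077  0.0008] turn -0.0005 pos [0.4815 0.2012 0.2008] yaw -4.53 F [ 0.4 -0.5 -0.5] w -0.0002 tilt [0.0002 0.0003]
```

View pics/w2.png

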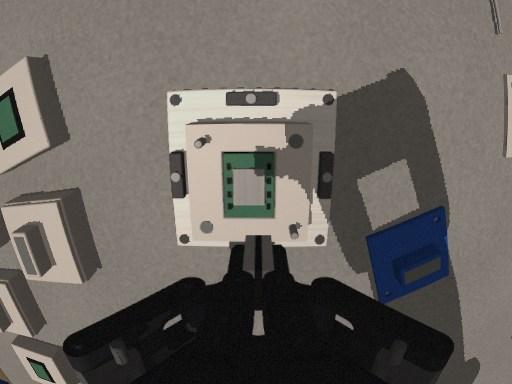

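View pics/w2c.png

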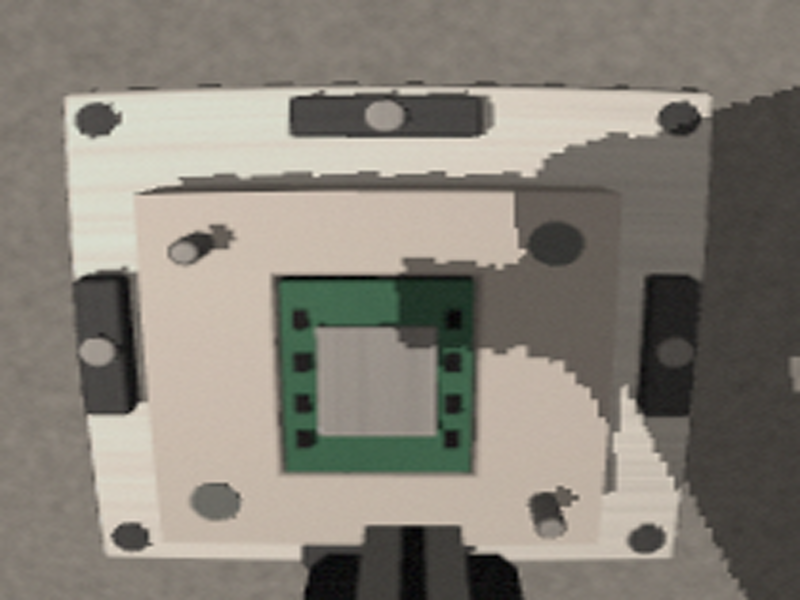

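```bash
python3 - <<'E'
from h import *
d=load('w2')
C=lambda p:(150+p[0]*210/800-.37,60+p[1]/3-.33)
def rep(n,pts,z):
    P=np.array([onz(d,*C(p),z) for p in pts]);print(n,P.mean(0)[:2]);
    return P
T=rep('tips',[(182,251),(551,527)],.066);a=T[0]-T[1];print(T,np.linalg.norm(a),np.degrees(np.arctan2(a[1],a[0]))-45)
for n,pts,z in [('rim',[(135,192),(620,190),(602,545),(160,543)],.046),('plate',[(65,97),(713,93),(673,557),(105,555)],.012),('can',[(316,325),(438,325),(438,436),(318,436)],.05),('studs',[(555,243),(216,502)],.046)]:
    P=rep(n,pts,z)
    if len(P)==4:
        for i,j in [(0,3),(1,2),(3,2),(0,1)]:
            a=P[i]-P[j];print(round(np.linalg.norm(a),4),round(np.degrees(np.arctan2(a[1],a[0])),2))
E
```

```text
tips [0.479569   0.20969998]
[[0.52701888 0.2498413  0.066     ]
 [0.43211912 0.16955865 0.066     ]] 0.12430313375286085 -4.769675703094393
rim [0.47925453 0.20949752]
0.121 -5.31
0.1214 -3.94
0.1218 85.2
0.1188 85.42
plate [0.48365635 0.20749269]
0.1767 -4.94
0.1777 -4.82
0.1785 85.24
0.1781 85.58
can [0.47900932 0.20944589]
0.0369 -5.24
0.0368 -4.22
0.0306 85.43
0.03 85.29
studs [0.47894241 0.20962552]
```

```bash
python3 -c "
from h import *
to(.4793,.2096,.085,-4.7)"
```

```text
t 2.6667 shift [-0.003  -0.0086  0.1159] turn 0.0022 pos [0.4816 0.2008 0.2009] yaw -4.58 F [ 0.5 -0.2  0.3] w -0.0001 tilt [0.0003 0.0003]
```

Call:
{"method": "arm_command", "body": {
  "rows": [-0.003,-0.0086,0.03,0.002,0,-0.003,-0.0086,0.06,0.002,0,-0.003,-0.0086,0.09,0.002,0,-0.003,-0.0086,0.108,0.002,0,-0.003,-0.0086,0.116,0.002,0,-0.003,-0.0086,0.116,0.002,0,-0.003,-0.0086,0.116,0.002,0]
}}

```text
time: 3.25
tool_pos: [0.4795, 0.2104, 0.0857]
tool_rot: [[0.997, -0.082, 0.001], [-0.082, -0.997, 0.0], [0.001, -0.0, -1.0]]
force: [-0.5, -0.4, 0.0]
gripper_width: 0.0001
```

```bash
python3 -c "
from h import *
to(.4793,.2096,.0675,-4.7)"
```

```text
t 3.25 shift [-0.0002  0.0008  0.0182] turn 0.0004 pos [0.4795 0.2104 0.0857] yaw -4.68 F [-0.5 -0.4  0. ] w 0.0001 tilt [ 0.0007 -0.0002]
```

Press in steps of about 1.5 mm.

Call:
{"method": "arm_command", "body": {
  "rows": [0,0.0008,0.008,0,0,0,0.0008,0.011,0,0,0,0.0008,0.0125,0,0,0,0.0008,0.014,0,0,0,0.0008,0.0155,0,0,0,0.0008,0.0155,0,0]
}}

```text
time: 3.75
tool_pos: [0.4791, 0.2103, 0.0699]
tool_rot: [[0.997, -0.08, 0.001], [-0.08, -0.997, -0.0], [0.001, 0.0, -1.0]]
force: [-0.2, -1.9, 1.5]
gripper_width: 0.0001
```

Call:
{"method": "arm_command", "body": {
  "rows": [0,0,0.001,0,0,0,0,0.002,0,0,0,0,0.002,0,0]
}}

```text
time: 4.0
tool_pos: [0.4791, 0.2104, 0.0679]
tool_rot: [[0.997, -0.08, 0.001], [-0.08, -0.997, -0.0], [0.001, -0.0, -1.0]]
force: [-0.1, -3.0, 4.3]
gripper_width: -0.0001
```

Call:
{"method": "arm_command", "body": {
  "rows": [0,0,0.001,0,0,0,0,0.0015,0,0,0,0,0.0015,0,0,0,0,0.0015,0,0]
}}

```text
time: 4.33
tool_pos: [0.4793, 0.2104, 0.0674]
tool_rot: [[0.997, -0.08, 0.001], [-0.08, -0.997, 0.0], [0.001, -0.0, -1.0]]
force: [-7.5, -4.5, 16.3]
gripper_width: -0.0004
```

Call:
{"method": "arm_command", "body": {
  "rows": [0,0,-0.02,0,0,0,0,-0.05,0,0,0.0,0,-0.09,0,100,0.0,0,-0.13,0,100,0.0,0,-0.15,0,100,0,0,-0.15,0,100,0,0,-0.15,0,100]
}}

```text
time: 4.92
tool_pos: [0.4791, 0.2106, 0.2171]
tool_rot: [[0.997, -0.08, 0.002], [-0.08, -0.997, 0.001], [0.002, -0.001, -1.0]]
force: [0.6, 0.0, -0.7]
gripper_width: 0.0605
```

```bash
python3 -c "
from h import *
to(.544,-.2043,.2,2.3)
d=snap('wrist','w3')
im=cv2.imread('pics/w3.png')
cv2.imwrite('pics/w3c.png',cv2.resize(im[60:260,150:360],(800,600),interpolation=cv2.INTER_CUBIC))
"
```

```text
t 4.9167 shift [0.0978 0.4084 0.0168] turn -0.1202 pos [0.4791 0.2106 0.2171] yaw -4.59 F [ 0.6  0.  -0.7] w 0.0605 tilt [ 0.0023 -0.0011]
```

View pics/w3c.png

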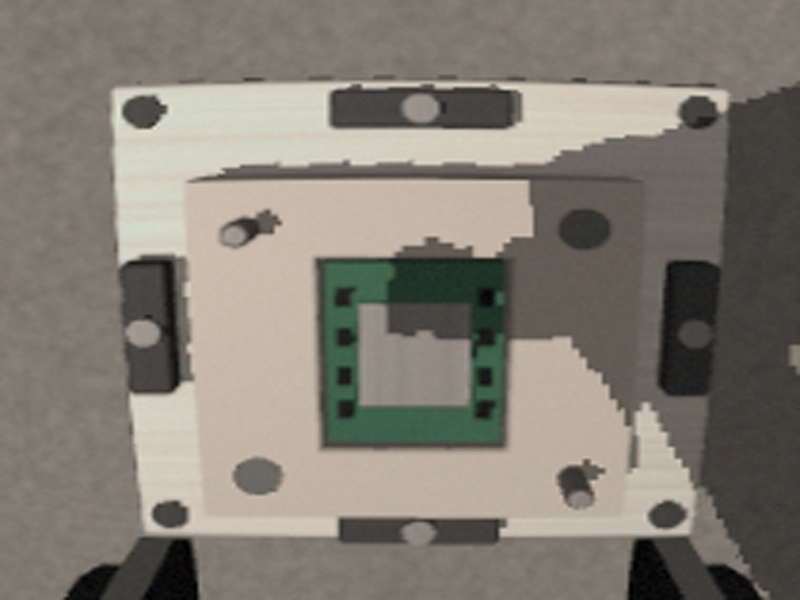

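```bash
python3 - <<'E'
from h import *
d=load('w3')
C=lambda p:(150+p[0]*210/800-.37,60+p[1]/3-.33)
T=np.array([onz(d,*C(p),.066) for p in [(232,236),(580,499)]]);a=T[0]-T[1];print(T.mean(0),np.linalg.norm(a),np.degrees(np.arctan2(a[1],a[0]))-45)
T=np.array([onz(d,*C(p),.046) for p in [(187,180),(643,180),(628,520),(205,516)]]);print(T.mean(0))
T=np.array([onz(d,*C(p),.046) for p in [(584,229),(258,476)]]);print(T.mean(0))
E
```

```text
[0.47909379 0.20983946 0.066     ] 0.12420415563105494 -4.614725274342241
[0.47888746 0.20917699 0.046     ]
[0.47897613 0.20951836 0.046     ]
```

Call:
{"method": "arm_command", "body": {
  "rows": [0.097,0.408,0.0,-0.12,100,0.097,0.408,0.0,-0.12,100,0.097,0.408,0.0,-0.12,100,0.097,0.408,0.0,-0.12,100,0.097,0.408,0.0,-0.12,100,0.097,0.408,0.0,-0.12,100,0.097,0.408,0.0,-0.12,100,0.097,0.408,0.0,-0.12,100]
}}

```text
time: 5.63
tool_pos: [0.5286, -0.1178, 0.2141]
tool_rot: [[0.999, 0.04, -0.002], [0.04, -0.999, 0.001], [-0.002, -0.001, -1.0]]
force: [0.7, 1.5, -1.0]
gripper_width: 0.0851
```

```bash
python3 -c "
from h import *
to(.544,-.2043,.15,2.3)
"
```

```text
t 5.6333 shift [0.0121 0.0871 0.0641] turn -0.0004 pos [ 0.5286 -0.1178  0.2141] yaw 2.28 F [ 0.7  1.5 -1. ] w 0.0851 tilt [-0.0018 -0.0007]
```

Call:
{"method": "arm_command", "body": {
  "rows": [0.012,0.087,0.03,0,100,0.012,0.087,0.064,0,100,0.012,0.087,0.064,0,100,0.012,0.087,0.064,0,100,0.012,0.087,0.064,0,100]
}}

```text
time: 6.05
tool_pos: [0.5436, -0.2025, 0.149]
tool_rot: [[0.999, 0.038, -0.004], [0.038, -0.999, 0.002], [-0.004, -0.002, -1.0]]
force: [-0.6, 0.5, 1.0]
gripper_width: 0.0853
```

```bash
python3 -c "
from h import *
to(.544,-.2043,.034,2.3)
snap('wrist','w4')
"
```

```text
t 6.05 shift [0.0008 0.002  0.115 ] turn -0.002 pos [ 0.5436 -0.2025  0.149 ] yaw 2.19 F [-0.6  0.5  1. ] w 0.0853 tilt [-0.0042 -0.0021]
```

View pics/w4.png

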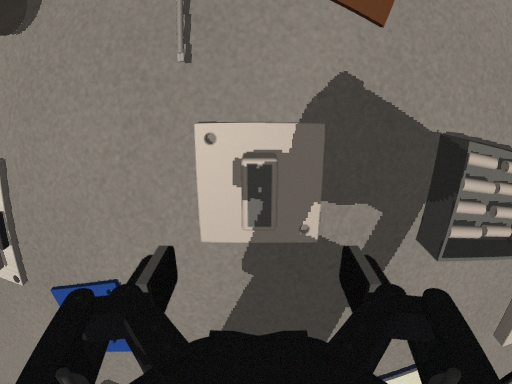

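```bash
python3 - <<'E'
from h import *
d=load('w4')
P=np.array([onz(d,u,v,.008) for u,v in [(194.5,123.5),(325,124),(320.5,242),(201,242)]]);print(P,P.mean(0))
H=np.array([onz(d,u,v,.008) for u,v in [(210,138.5),(305,229)]]);a=H[0]-H[1];print(H.mean(0),np.linalg.norm(a),np.degrees(np.arctan2(a[1],a[0]))-45)
to(*P.mean(0)[:2],.036,2.3)
E
```

```text
[[ 0.59938383 -0.144625    0.008     ]
 [ 0.60332153 -0.26013895  0.008     ]
 [ 0.48760056 -0.26755289  0.008     ]
 [ 0.4832449  -0.14821939  0.008     ]] [ 0.54338771 -0.20513406  0.008     ]
[ 0.5438568 -0.2045077  0.008    ] 0.12453561169636156 2.319615705066809
t 6.1 shift [-0.0007  0.0033  0.1147] turn -0.0009 pos [ 0.5442 -0.2019  0.1507] yaw 2.25 F [0.7 0.4 1.1] w 0.0858 tilt [-0.002  -0.0012]
```

Call:
{"method": "arm_command", "body": {
  "rows": [0,0.0025,0.03,0,100,0,0.0025,0.06,0,100,0,0.0025,0.085,0,100,0,0.0025,0.1,0,100,0,0.0025,0.11,0,100,0,0.0025,0.115,0,100,0,0.0025,0.115,0,100]
}}

```text
time: 6.68
tool_pos: [0.5449, -0.2041, 0.0368]
tool_rot: [[0.999, 0.041, -0.0], [0.041, -0.999, 0.0], [-0.0, -0.0, -1.0]]
force: [-0.1, 0.0, -0.6]
gripper_width: 0.0853
```

```bash
python3 -c "
from h import *
to(.5438,-.2045,.036,2.3)
snap('wrist','w5');snap('side','s5')
a=cv2.imread('pics/w5.png');b=cv2.imread('pics/s5.png')[140:240,200:330]
cv2.imwrite('pics/w5c.png',np.hstack([a[:, 56:456],cv2.resize(b,(400,384),interpolation=cv2.INTER_CUBIC)]))
"
```

```text
t 6.6833 shift [-0.0011  0.0004  0.0008] turn 0.0005 pos [ 0.5449 -0.2041  0.0368] yaw 2.33 F [-0.1  0.  -0.6] w 0.0853 tilt [-0.     -0.0001]
```

View pics/w5c.png

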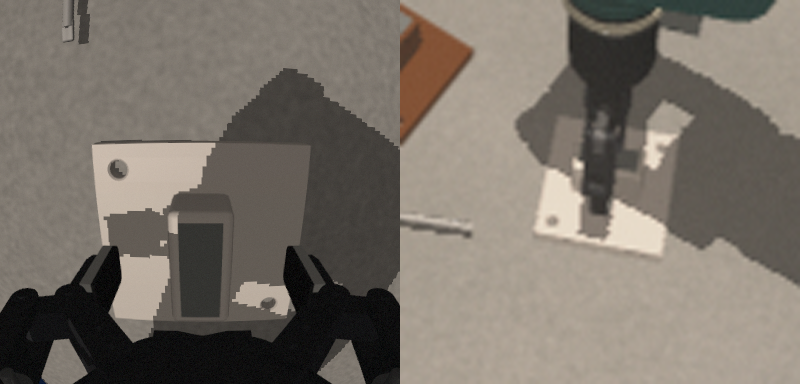

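Fingers straddle the compartment, no contact. Adjust x by 1 mm, and close.

Call:
{"method": "arm_command", "body": {
  "rows": [-0.001,0.0004,0.001,0,60,-0.001,0.0004,0.001,0,25,-0.001,0.0004,0.001,0,25,-0.001,0.0004,0.001,0,10,-0.001,0.0004,0.001,0,10,-0.001,0.0004,0.001,0,10,-0.001,0.0004,0.001,0,10],
  "newtons": 40
}}

```text
time: 7.37
tool_pos: [0.544, -0.2053, 0.0362]
tool_rot: [[0.999, 0.04, 0.0], [0.04, -0.999, -0.0], [0.0, 0.0, -1.0]]
force: [-1.8, 0.1, 5.8]
gripper_width: 0.0293
```

Call:
{"method": "arm_command", "body": {
  "rows": [0,0,-0.003,0,10,0,0,-0.01,0,10,0,0,-0.03,0,10,0,0,-0.06,0,10,0,0,-0.09,0,10,0,0,-0.1,0,10,0,0,-0.1,0,10]
}}

```text
time: 7.95
tool_pos: [0.5448, -0.2056, 0.1388]
tool_rot: [[0.999, 0.04, 0.004], [0.04, -0.999, -0.002], [0.004, 0.002, -1.0]]
force: [0.8, 0.3, -1.7]
gripper_width: 0.0293
```

```bash
python3 -c "
from h import *
to(.4792,.2097,.16,-4.65)
snap('wrist','w6')
"
```

```text
t 7.95 shift [-0.0489 -0.4175 -0.0222] turn 0.1209 pos [ 0.5448 -0.2056  0.1388] yaw 2.28 F [ 0.8  0.3 -1.7] w 0.0293 tilt [0.0041 0.0019]
```

View pics/w6.png

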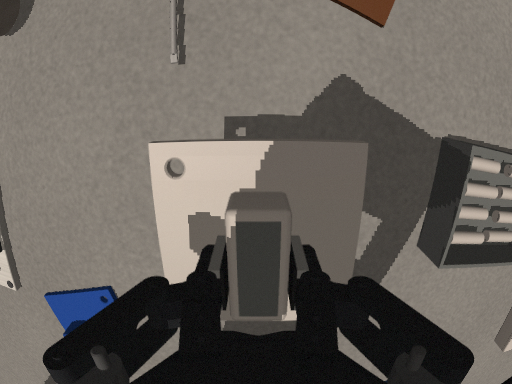

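```bash
python3 - <<'E'
from h import *
d=load('w6')
d['st']=dict(d['st'],tool_rot=np.eye(3),tool_pos=np.zeros(3))
for n,u,v in [('tl',150,142.5),('tr',367.5,142.5),('hole',175.5,168)]: print(n,onz(d,u,v,.0282))
im=cv2.imread('pics/w6.png');cv2.imwrite('pics/w6c.png',cv2.resize(im[130:230,140:380],(800,333),interpolation=cv2.INTER_CUBIC))
E
```

```text
tl [ 0.0580482  -0.05584976  0.0282    ]
tr [0.05792941 0.05811958 0.0282    ]
hole [ 0.04402698 -0.04259262  0.0282    ]
```

View pics/w6c.png

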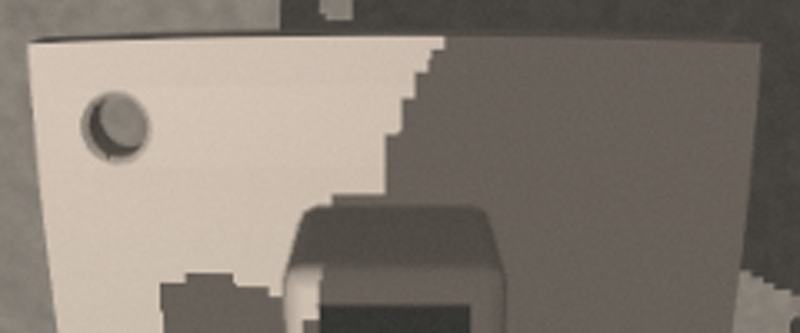

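Call:
{"method": "arm_command", "body": {
  "rows": [-0.049,-0.418,-0.012,0.121,10,-0.049,-0.418,-0.012,0.121,10,-0.049,-0.418,-0.012,0.121,10,-0.049,-0.418,-0.012,0.121,10,-0.049,-0.418,-0.012,0.121,10,-0.049,-0.418,-0.012,0.121,10,-0.049,-0.418,-0.012,0.121,10,-0.049,-0.418,-0.012,0.121,10]
}}

```text
time: 8.67
tool_pos: [0.4903, 0.1255, 0.1431]
tool_rot: [[0.997, -0.081, -0.002], [-0.081, -0.997, -0.0], [-0.002, 0.001, -1.0]]
force: [0.6, 1.0, -2.4]
gripper_width: 0.0292
```

```bash
python3 -c "
from h import *
to(.4792,.2107,.125,-4.65)
"
```

```text
t 8.6667 shift [-0.018  -0.084   0.0181] turn -0.0003 pos [0.4903 0.1255 0.1431] yaw -4.66 F [ 0.6  1.  -2.4] w 0.0292 tilt [-0.0024  0.0007]
```

Call:
{"method": "arm_command", "body": {
  "rows": [-0.006,-0.03,0.0,0,10,-0.012,-0.055,0.0,0,10,-0.016,-0.075,0.008,0,10,-0.018,-0.084,0.018,0,10,-0.018,-0.084,0.018,0,10,-0.018,-0.084,0.018,0,10]
}}

```text
time: 9.17
tool_pos: [0.48, 0.2085, 0.1251]
tool_rot: [[0.997, -0.08, -0.003], [-0.08, -0.997, -0.002], [-0.003, 0.002, -1.0]]
force: [0.3, -0.2, -2.3]
gripper_width: 0.0291
```

```bash
python3 -c "
from h import *
to(.4792,.2107,.115,-4.65)
snap('wrist','w7');snap('side','s7')
a=cv2.imread('pics/w7.png')[120:250,120:400];b=cv2.imread('pics/s7.png')[240:384,180:340]
cv2.imwrite('pics/w7c.png',np.vstack([cv2.resize(a,(646,300),interpolation=cv2.INTER_CUBIC),cv2.resize(b,(333,300),interpolation=cv2.INTER_CUBIC) if 0 else np.hstack([cv2.resize(b,(333,300),interpolation=cv2.INTER_CUBIC),np.zeros((300,313,3),np.uint8)])]))
"
```

```text
t 9.1667 shift [-0.0009 -0.0021  0.0101] turn 0.0008 pos [0.48   0.2085 0.1251] yaw -4.61 F [ 0.3 -0.2 -2.3] w 0.0291 tilt [-0.003   0.0018]
```

View pics/w7c.png

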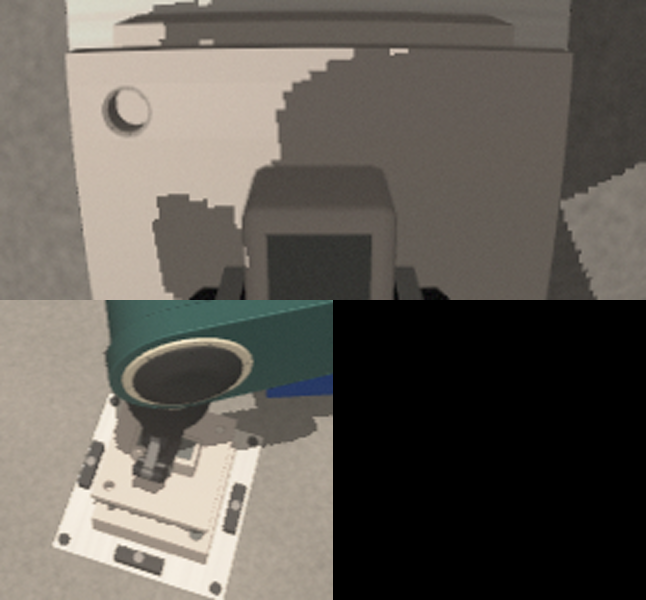

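Call:
{"method": "arm_command", "body": {
  "rows": [-0.0008,-0.002,0.008,0,10,-0.0008,-0.002,0.014,0,10,-0.0008,-0.002,0.019,0,10,-0.0008,-0.002,0.019,0,10,-0.0008,-0.002,0.019,0,10]
}}

```text
time: 9.68
tool_pos: [0.48, 0.2108, 0.1078]
tool_rot: [[0.997, -0.081, -0.001], [-0.081, -0.997, -0.0], [-0.001, 0.0, -1.0]]
force: [0.2, 0.4, -2.0]
gripper_width: 0.0292
```

```bash
python3 -c "
from h import *
to(.4792,.2107,.105,-4.65)
snap('wrist','w8')
a=cv2.imread('pics/w8.png')[120:250,120:400]
cv2.imwrite('pics/w8c.png',np.vstack([cv2.resize(a,(646,300),interpolation=cv2.INTER_CUBIC),cv2.resize(a[10:70,10:110],(646,300),interpolation=cv2.INTER_CUBIC)]))
to(.4792,.2107,.105,-4.65)
"
```

```text
t 9.6833 shift [-0.0008  0.0001  0.0028] turn -0.0003 pos [0.48   0.2108 0.1078] yaw -4.67 F [ 0.2  0.4 -2. ] w 0.0292 tilt [-0.0006  0.0003]
t 9.7333 shift [-0.0009  0.0003  0.0032] turn -0.0002 pos [0.4801 0.2109 0.1082] yaw -4.66 F [ 0.7 -1.  -1.4] w 0.0293 tilt [-0.0001  0.    ]
```

View pics/w8c.png

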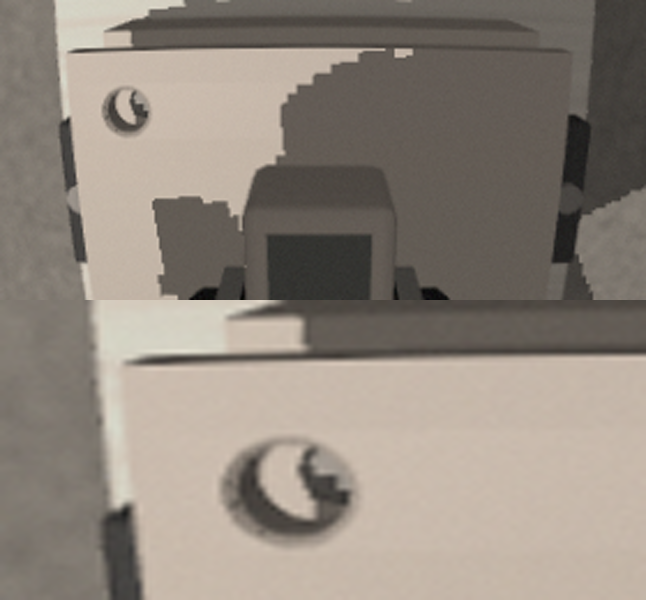

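Call:
{"method": "arm_command", "body": {
  "rows": [-0.0008,0,0.002,0,10,-0.0008,0,0.0042,0,10,-0.0008,0,0.0042,0,10,-0.0008,0,0.0042,0,10]
}}

```text
time: 10.07
tool_pos: [0.4792, 0.2111, 0.104]
tool_rot: [[0.997, -0.081, -0.0], [-0.081, -0.997, -0.0], [-0.0, 0.0, -1.0]]
force: [1.5, -0.7, -1.3]
gripper_width: 0.0291
```

```bash
python3 -c "
from h import *
d=snap('wrist','w9')
a=cv2.imread('pics/w9.png')[130:190,130:230]
cv2.imwrite('pics/w9c.png',cv2.resize(a,(750,450),interpolation=cv2.INTER_CUBIC))
to(.4792,.2107,.104,-4.65)
"
```

```text
t 10.1167 shift [-0.0001  0.0004  0.0001] turn 0.0 pos [0.4793 0.2111 0.1041] yaw -4.65 F [-0.4  0.2 -2.1] w 0.0293 tilt [ 0.0001 -0.    ]
```

View pics/w9c.png

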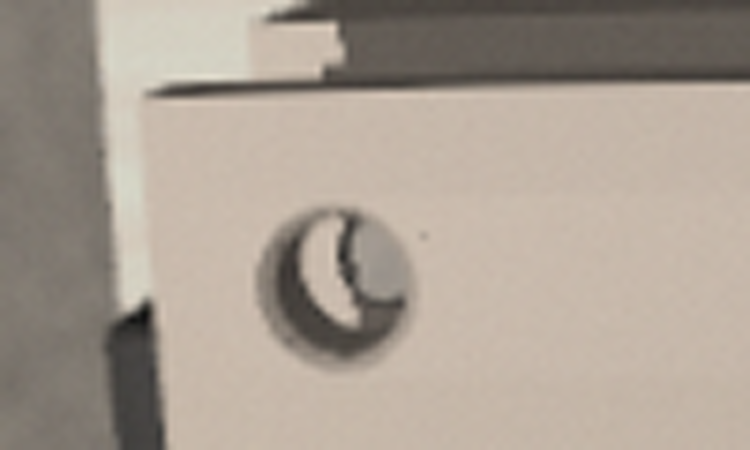

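```bash
python3 - <<'E'
from h import *
d=load('w9')
im=cv2.imread('pics/w9.png')
d['st']=dict(d['st'],tool_rot=np.eye(3),tool_pos=np.zeros(3))
C=lambda x,y:(130+x/7.5-.43,130+y/7.5-.43)
h=onz(d,*C(337,288),.0282); print('hole',h)
for e in [(257,288),(417,288),(337,205),(337,370)]: print(onz(d,*C(*e),.0282)-h)
l=onz(d,*C(351,260),.038);b=onz(d,*C(390,304),.038);print('pin left',l,'pin bottom',b)
print('pin centre est',[b[0]+.003,l[1]+.003])
E
```

```text
hole [ 0.04414284 -0.04308137  0.0282    ]
[ 1.08432610e-04 -5.95639856e-03  2.77555756e-17]
[-9.48310419e-05  5.83750046e-03  2.77555756e-17]
[5.91503186e-03 4.16925368e-04 2.77555756e-17]
[-5.94715692e-03 -4.60813756e-04  2.77555756e-17]
pin left [ 0.04401421 -0.04472334  0.038     ] pin bottom [ 0.04060525 -0.04192044  0.038     ]
pin centre est [np.float64(0.04360524633574132), np.float64(-0.04172333563479411)]
```

Call:
{"method": "arm_command", "body": {
  "rows": [-0.0003,0.0012,0,0,10,-0.0003,0.0012,0,0,10,-0.0003,0.0012,0,0,10,-0.0003,0.0012,0,0,10]
}}

```text
time: 10.45
tool_pos: [0.4789, 0.2099, 0.1041]
tool_rot: [[0.997, -0.081, 0.0], [-0.081, -0.997, 0.0], [0.0, -0.0, -1.0]]
force: [-0.0, 0.2, -1.7]
gripper_width: 0.0292
```

```bash
python3 -c "
from h import *
d=snap('wrist','w10')
a=cv2.imread('pics/w10.png')[130:190,130:230]
cv2.imwrite('pics/w10c.png',cv2.resize(a,(750,450),interpolation=cv2.INTER_CUBIC))
to(.4792,.2107,.104,-4.65)
"
```

```text
t 10.5 shift [ 0.0002 -0.0008  0.0001] turn -0.0 pos [0.4789 0.21   0.1041] yaw -4.65 F [-0.2  0.8 -2.1] w 0.0293 tilt [ 0. -0.]
```

View pics/w10c.png

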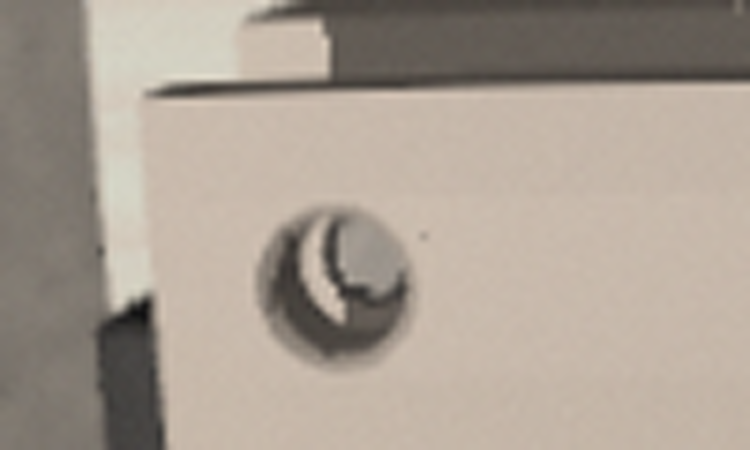

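```bash
python3 - <<'E'
from h import *
d=load('w10')
d['st']=dict(d['st'],tool_rot=np.eye(3),tool_pos=np.zeros(3))
C=lambda x,y:(130+x/7.5-.43,130+y/7.5-.43)
h=onz(d,*C(336,288),.0282); h[2]=.038
q=(proj(d,h)-130+.43)*7.5; print('expected',q, proj(d,h))
print('left',(proj(d,h-[0,.003,0])-130+.43)*7.5,'bottom',(proj(d,h-[.003,0,0])-130+.43)*7.5)
E
```

```text
expected [371.01607789 257.90279317] [179.03881039 163.95703909]
left [332.59309045 258.66167949] bottom [373.67003511 297.21171475]
```

Call:
{"method": "arm_command", "body": {
  "rows": [0.0002,0.0003,0.001,0,10,0.0002,0.0003,0.002,0,10,0.0002,0.0003,0.003,0,10,0.0002,0.0003,0.0035,0,10,0.0002,0.0003,0.0035,0,10]
}}

```text
time: 10.92
tool_pos: [0.479, 0.2096, 0.1003]
tool_rot: [[0.997, -0.081, -0.0], [-0.081, -0.997, -0.0], [-0.0, 0.0, -1.0]]
force: [-0.0, 0.1, -1.3]
gripper_width: 0.029
```

Call:
{"method": "arm_command", "body": {
  "rows": [0,0,0.001,0,10,0,0,0.002,0,10,0,0,0.003,0,10,0,0,0.004,0,10,0,0,0.004,0,10]
}}

```text
time: 11.33
tool_pos: [0.479, 0.2096, 0.0963]
tool_rot: [[0.997, -0.081, -0.0], [-0.081, -0.997, -0.0], [-0.0, 0.0, -1.0]]
force: [-0.0, 1.2, -1.8]
gripper_width: 0.0292
```

```bash
python3 -c "
from h import *
d=snap('wrist','w11')
a=cv2.imread('pics/w11.png')[120:250,120:400]
cv2.imwrite('pics/w11c.png',cv2.resize(a,(800,372),interpolation=cv2.INTER_CUBIC))
to(.479,.2096,.0822,-4.65)
print(robot.state()['wrist_torque'])
"
```

```text
t 11.3833 shift [-0.      0.      0.0142] turn -0.0001 pos [0.479  0.2096 0.0964] yaw -4.65 F [ 0.7  0.3 -2.2] w 0.0296 tilt [-0.0002  0.    ]
[-0.01516682  0.02834728  0.02662626]
```

View pics/w11c.png

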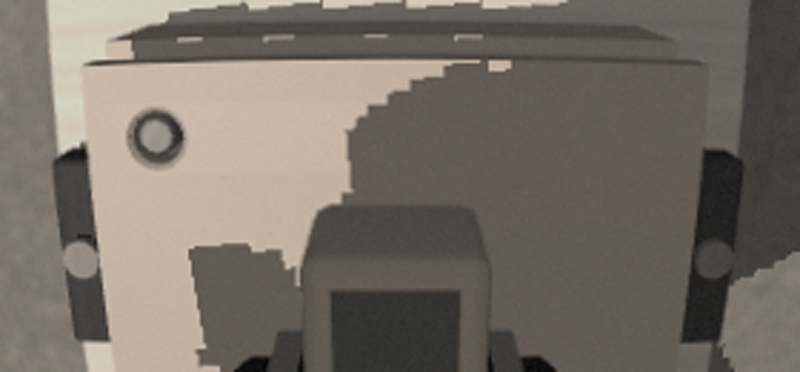

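The front pin sits concentric in its hole at crop (156,137) and there is no contact force, so I keep lowering.

Call:
{"method": "arm_command", "body": {
  "rows": [0,0,0.0015,0,10,0,0,0.003,0,10,0,0,0.0045,0,10,0,0,0.006,0,10,0,0,0.0075,0,10,0,0,0.008,0,10,0,0,0.008,0,10]
}}

```text
time: 11.97
tool_pos: [0.479, 0.2096, 0.0883]
tool_rot: [[0.997, -0.081, -0.0], [-0.081, -0.997, -0.0], [-0.0, 0.0, -1.0]]
force: [0.0, -0.7, -1.8]
gripper_width: 0.0294
```

Call:
{"method": "arm_command", "body": {
  "rows": [0,0,0.0012,0,10,0,0,0.0024,0,10,0,0,0.0036,0,10,0,0,0.0045,0,10,0,0,0.005,0,10,0,0,0.005,0,10]
}}

```text
time: 12.47
tool_pos: [0.479, 0.2096, 0.0834]
tool_rot: [[0.997, -0.081, -0.0], [-0.081, -0.997, -0.0], [-0.0, 0.0, -1.0]]
force: [0.2, 0.5, -1.8]
gripper_width: 0.0293
```

Call:
{"method": "arm_command", "body": {
  "rows": [0,0,0.0006,0,10,0,0,0.0012,0,10,0,0,0.0018,0,10,0,0,0.0018,0,10]
}}

```text
time: 12.8
tool_pos: [0.4792, 0.2096, 0.0822]
tool_rot: [[0.997, -0.081, 0.0], [-0.081, -0.997, 0.0], [0.0, -0.0, -1.0]]
force: [-2.7, -1.0, 4.4]
gripper_width: 0.0292
```

Call:
{"method": "arm_command", "body": {
  "rows": [0,0,0.0005,0,10,0,0,0.0005,0,10,0,0,0.0005,0,10]
}}

```text
time: 13.05
tool_pos: [0.4792, 0.2097, 0.0822]
tool_rot: [[0.997, -0.081, 0.0], [-0.081, -0.997, 0.0], [0.0, -0.0, -1.0]]
force: [-6.6, -2.5, 10.4]
gripper_width: 0.0297
```

```bash
python3 -c "
from h import *
to(.479,.2096,.0822,-4.65)
d=snap('wrist','w12');snap('side','s12');snap('scene','e12')
a=cv2.imread('pics/w12.png')[100:300,100:420];b=cv2.imread('pics/s12.png')[280:384,190:320];c=cv2.imread('pics/e12.png')[115:185,250:340]
cv2.imwrite('pics/w12c.png',np.vstack([cv2.resize(a,(480,300)),np.hstack([cv2.resize(b,(240,192)),cv2.resize(c,(240,192))])]))
"
```

```text
t 13.05 shift [-0.0002  0.0001 -0.    ] turn 0.0 pos [0.4792 0.2097 0.0822] yaw -4.65 F [-6.6 -2.5 10.4] w 0.0297 tilt [ 0.0003 -0.0001]
```

View pics/w12c.png

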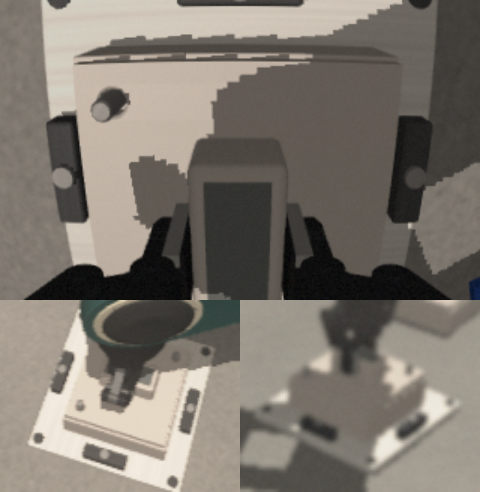

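Call:
{"method": "arm_command", "body": {
  "rows": [0,0,-0.0005,0,30,0,0,-0.0005,0,45,0,0,-0.0005,0,60,0,0,-0.0005,0,60,0,0,-0.0005,0,60,0,0,-0.0005,0,60]
}}

```text
time: 13.7
tool_pos: [0.4791, 0.2096, 0.0817]
tool_rot: [[0.997, -0.081, -0.0], [-0.081, -0.997, -0.0], [-0.0, 0.0, -1.0]]
force: [-0.6, -0.0, 0.1]
gripper_width: 0.0509
```

Call:
{"method": "arm_command", "body": {
  "rows": [0,0,-0.01,0,60,0,0,-0.03,0,60,0,0,-0.06,0,60,0,0,-0.1,0,60,0,0,-0.13,0,60,0,0,-0.13,0,60,0,0,-0.13,0,60]
}}

```text
time: 14.28
tool_pos: [0.4796, 0.2098, 0.2144]
tool_rot: [[0.997, -0.081, 0.004], [-0.081, -0.997, 0.001], [0.003, -0.002, -1.0]]
force: [0.8, 0.4, 0.2]
gripper_width: 0.0513
```

```bash
python3 -c "
from h import *
to(.479,.2096,.0822,-4.65)
d=snap('wrist','w13');snap('side','s13');snap('scene','e13')
a=cv2.imread('pics/w13.png')[60:300,100:420];b=cv2.imread('pics/s13.png')[280:384,190:320];c=cv2.imread('pics/e13.png')[115:185,250:340]
cv2.imwrite('pics/w13c.png',np.vstack([cv2.resize(a,(480,360)),np.hstack([cv2.resize(b,(240,192)),cv2.resize(c,(240,192))])]))
cv2.imwrite('pics/s13b.png',np.vstack([cv2.resize(cv2.imread('pics/'+n+'.png'),(400,300)) for n in ('s13','e13')]))
"
```

```text
t 14.2833 shift [-0.001   0.0005  0.1322] turn -0.0 pos [0.4796 0.2098 0.2144] yaw -4.65 F [0.8 0.4 0.2] w 0.0513 tilt [ 0.0034 -0.0016]
```

View pics/w13c.png

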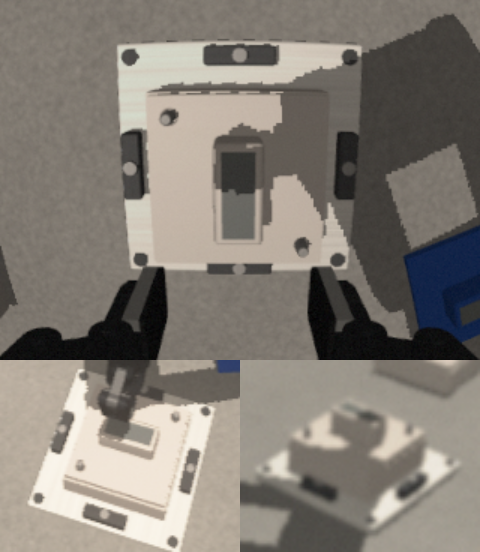

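View pics/s13b.png

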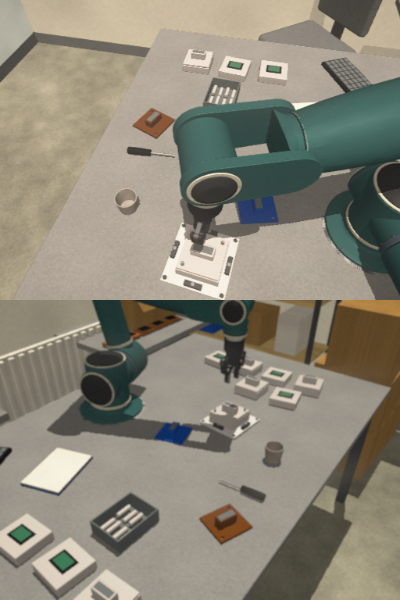

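The cover lies flat with both pins through its holes, at crop (165,118) and (302,247). The gripper is well clear and the bystanders haven't moved. Handing in.

```bash
python3 -c "
from h import *
print(robot.close_job())"
```

```text
the job is handed in; nothing more can be done
None
```

The board is pressed home, and the cover is on the housing over both guide pins and released. I handed the job in at about 14.3 s of the 72 s allowed.

- **Board:** I pressed the can with the fingers shut until it met a firm stop. The force rose to about 16 N with the fingertips at 45.4 mm, where home is 45.5 mm.
- **Finding the housing:** It sits about 4–5 mm from the jig's centre along -x and about 2 mm along +y. That is within the stated range.
- **Cover:** I gripped the white cover by its compartment and lined it up by watching the front pin through its hole. This took a correction of about 1.5 mm. It went down with no side force until it met the rim at the expected height, at about 10 N. I kept the fingers on it there for about half a second before letting go.
- **Last checks:** The final pictures show the cover flat, with both pins through its holes. The gripper is about 130 mm clear with no force on it. The screwdriver, cup and bin look unmoved; I judged that by eye and did not measure it.
- **Disagreements:** The wrist camera read about 1.2 mm off sideways on the gripped cover. The other views differed by a few millimetres in the first rough measurement. No check failed.

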